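Lever up a curing-lamp hood and slide a mould under it

ROBOT

A 6-joint arm with a two-finger parallel gripper is mounted at the origin on a cart in front of the work surface, level with it; the furniture and walls round the work are solid. World frame = base frame: x ahead of the robot, y to its left, z up, the work surface at z = 0. Lengths are in mm, angles in rad, forces in N, time in s.
With the tool pointing down it reaches from about 350 to 975 mm from the base axis. Payload 7.1 kg.
Tool frame: the origin (TCP) lies at the very end of the fingers, on their centre line; the grasp point (between the pads) lies 19 mm behind it; z points along the fingers, y is the direction in which the jaws open and shut (so a half turn about z gives the same grasp; the last joint's range is limited). The gripper opens to 88 mm and grips with 3 to 60 N. Pads are 20 mm wide; open, the fingers measure 115 mm over their backs; the gripper's body (75 mm by 178 mm) begins 61 mm behind the grasp point.
Start: joints at [-1.294, 0.423, 1.63, -0, 1.089, -0.019], TCP at [182.209, -597.833, 222.675] pointing down, gripper open.
Joint ranges: [-3, 3], [-0.9, 2.11], [0.09, 2.58], [-1.31, 4.45], [0.11, 2.69], [-2.54, 2.54]. Speed limits (rad/s): [2.39, 2.39, 3.01, 3.14, 3.14, 3.14].

INTERFACE

Orientations are given as a rotation vector (axis times angle).
In Python, from workcell import * gives the robot as it stands.
- The arm moves only by the tool play_rows, never from a script. Its argument "plan" is text: rows parted by semicolons, each of 7 numbers parted by spaces: the finger opening in cm, from 0 to 8.78, then the shift along the tool's x, y, z in cm, then the turn, a rotation vector about the tool's x, y, z in degrees. A call has 1 to 20 rows; each row shifts and turns the commanded pose from where the row before left it, along the tool's axes as they then stand; what a row does not reach is not made up. A row lasts 1/8 s, in which the tool goes at most 62.5 mm and 10.7 degrees, less where a joint would pass 70% of its speed; a pose out of reach is approached as far as the arm can. A call is refused whole if a number of a shift passes 6.25 or a number of a turn 10.7, either way. A call with a gripper value outside its range is refused whole. The fingers move at their own pace and stop on an object; the grip force is fixed at half the most. Time passes only in rows, so rows that do not move let the fingers close. It gives the time, the measured TCP pose, the force and the opening at its end, in the units of the state.
- get_obs(): the state, without advancing time (a new reading comes with each control period).
- get_image(name): name is "scene" or "top"; returns a dict with "pixels" (480x640x3 uint8, red, green, blue), "range_z" (480x640 float32, mm along the optical axis (not along the pixel's ray), 0 where there is no reading), "fx", "fy", "cx", "cy" (pixels), "eye" and "attitude" of the camera in the world. Camera axes: x right, y down, z forward; pixel columns grow to the right and rows downward; lengths in mm; the calibration is good to about 2 mm. A picture is of the moment at which its call begins.
- close_job(): hands the job in, once; it reports no verdict.
The state is a dict: "t": time; "qpos": joint angles; "qvel": joint speeds; "joint_torque": joint torques, N m; "ee_pos": TCP position; "orientation": TCP orientation; "ft_force": force on the tool from outside, world axes, zero at the start; "moment": the same for the moment, N m; "width": finger opening in mm.
Only numpy, scipy, OpenCV 4.12 (cv2) and the standard library are available. Lean on these libraries where they do the work, as an engineer would, in place of code of your own. Each camera call takes 0.05 s, during which the arm holds its last target. There are 200 camera calls.

TASK

Press down the rubber-padded long end of the lever beside the lamp hood until the heavy hood is up and the spring catch holds the lever by itself, and let go. Then push the blue mould flat along the guide rails, under the raised hood, until it sits square against the end stop. Its filling has barely set, so nothing is to be picked up or tipped; work the hood by its lever only, leave it standing open on the catch, and do not disturb the other things on the bench.

Things in the scene. Friction and masses are not known exactly. Their poses are not given: they have to be found in the camera images.
- cure_bed: Curing unit, fixed to the bench: flat bed 335 x 136 mm, top 18 mm above the bench. Origin at bench height under the middle of the hood's front edge; x = push direction, to the hinge; z up; +y = lever side. Bed spans x -133 to 202 mm. Rails 10 mm high, 91 mm apart inside from x = -20, flaring to about 120 mm apart at x = -105. End stop, 14 mm high, has its face at x = 75.
- seat (a point): On the bed's top, the point below the mould's centre when it is seated against the end stop: 45, 0, 18 mm in the frame of cure_bed. Axes as cure_bed.
- hood: Heavy grey sheet-metal hood with a dark lamp case on top, about 0.75 kg, 187 x 114 mm, top 89 mm above the bench. Origin on its hinge, at 185, 0, 40 mm in cure_bed; axes as cure_bed when shut, then it turns about y, the front edge rising. Held by the catch it stands about 59 degrees open, its front edge 0.19 m above the bench and back to about x = 80 mm. Shut, it blocks the mould's way.
- hood_lip (a point): Middle of the lower front edge of the hood; 30 mm above the bench when shut.
- lever: Straight aluminium bar 270 mm long, lying loose by a cross pin in an open cradle at 70, 74, 70 mm in cure_bed. Origin on that pin; axes as cure_bed at rest. The short end has a roller 85 mm from the pin, under a tab of the hood; the long end points to -x and up 25 deg. It turns about y only: 31 deg down to be caught, 36 deg to the rubber down-stop. 11 to 17 N down on the pad moves it.
- lever_pad (a point): Centre of the top of the black rubber pad, 40 x 26 mm, on the lever's long end: at -135, 0, 77 mm from the lever's pin at rest, in its frame, about 147 mm above the bench and tilted 25 degrees. On the way down it turns about the pin; at the down-stop it is nearly level, about 52 mm above the bench and 20 mm farther to -x; caught, 66 mm.
- catch (a joint): Bent steel rod, a spring catch at -24, 97 mm in cure_bed, its top 94 mm above the bench, outside the lever. 0 rad at rest and when hooked over the lever's side pin; it springs back up to 0.3 rad as the pin passes and snaps over it by itself.
- mould: Blue silicone mould half, a block 60 (x) x 85 (y) x 24 mm, 0.12 kg, loose on the bed in front of the hood. Origin at the centre of its underside; x about along cure_bed's x.
- cup: Clear measuring cup, 67 mm across, 82 mm tall, a bystander by the pail. Origin at the centre of its underside.
- oil_bottle: Small white bottle with a white cap, 50 mm across, 115 mm tall, a bystander in front of the bottle row. Origin at the centre of its underside.

How it is judged:
By the outcome, as a careful person would: the job done as asked, in the order asked, and still so for the second after the job is handed in, with the robot touching nothing.
It also fails if it takes over 54 s, if anything falls off the work surface, if the arm or the gripper's body presses on something with over 40 N, if the wrist force passes 120 N, or if a joint passes its speed limit or range.

## Working session

There is one attempt and no reset: what is moved stays moved. The work goes in short steps, Python scripts to look and compute and a tool call to move; the robot and the scene stay as the last step left them, time stands still between calls to the robot, and variables do not carry over. Pictures are saved under pics/ and viewed, about 8 in all and at most 12, crops included, and the job is handed in when it is done.

Besides the shell and the picture viewer there is one more tool, called after "Emit:" by a JSON object that holds its "fn" and its "kwargs". play_rows: Moves the arm, as the interface text tells. Its arguments: {"type":"object","properties":{"plan":{"type":"string"}},"required":["plan"]}

```bash
mkdir -p pics
cat > h.py <<'E'
from workcell import *
import numpy as np, cv2
from scipy.spatial.transform import Rotation as R
def snap(n,f):
    d=get_image(n); cv2.imwrite('pics/'+f+'.png',cv2.cvtColor(d['pixels'],cv2.COLOR_RGB2BGR)); np.save('pics/'+f+'.npy',cloud(d)); return d
def rot(a):
    a=np.array(a,float)
    return a if a.shape==(3,3) else R.from_rotvec(a).as_matrix() if a.size==3 else R.from_quat(a).as_matrix()
def cloud(d):
    v,u=np.mgrid[:480,:640]; z=d['range_z']
    p=np.stack([(u-d['cx'])/d['fx']*z,(v-d['cy'])/d['fy']*z,z],-1)@rot(d['attitude']).T+np.array(d['eye'])
    p[z==0]=np.nan; return p
E
python3 - <<'E'
from h import *
for n in('scene','top'):
    d=snap(n,n+'0'); print(n,d['eye'],d['attitude'],d['fx'])
    p=cloud(d); hsv=cv2.cvtColor(d['pixels'],cv2.COLOR_RGB2HSV)
    m=(hsv[...,0]>95)&(hsv[...,0]<130)&(hsv[...,1]>110)&(hsv[...,2]>50)
    nn,l,s,c=cv2.connectedComponentsWithStats(m.astype('u1'))
    for i in range(1,nn):
        if s[i,4]>150: print(s[i],np.nanmedian(p[l==i],0))
print(get_obs())
a=np.vstack([cv2.imread('pics/scene0.png')]);
E
```

```text
scene [130.81649506 866.34386062 613.09089623] [-0.68709519  2.52550467 -1.27601366] 476.9827034776251
[203   0  64  12 515] [780.34955227  93.02320735 429.24429065]
[448  33  43  46 720] [ 504.73034439 -708.62002047  217.29796679]
[  19  125   95  142 5961] [637.71753203 595.30052473 313.92122381]
[572 170  32  17 284] [  45.0468165  -861.08542239 -185.05678479]
[  63  296   52   75 1281] [635.52676905 629.90693566 110.53633934]
[   0  390   67   90 3576] [575.50789189 767.00521762 101.37741643]
top [ 314.53215389  287.50030864 1140.18200163] [-2.15293522  2.15182018 -0.13412855] 527.5847289146059
[ 54 258  59  45 646] [370.90223077 834.95775745  12.25248711]
{'t': 0.1, 'qpos': array([-1.29400392e+00,  4.23762997e-01,  1.63057844e+00,  1.57694404e-05,
        1.08857749e+00, -1.89904178e-02]), 'qvel': array([ 2.21702821e-03, -1.67022124e-05, -2.50015373e-03, -7.74878063e-04,
       -1.53370645e-04,  4.73703972e-04]), 'joint_torque': array([-3.45988456e-04, -5.45608914e+01, -2.74324197e+01,  6.45322306e-02,
        1.89488113e-02, -9.42098666e-06]), 'ee_pos': array([ 182.08425666, -597.38834644,  221.9941138 ]), 'orientation': array([-3.10599797e+00, -4.62717316e-01,  2.45937875e-04]), 'ft_force': array([-0.50448169,  0.35140521,  0.15829247]), 'moment': array([-0.07111387, -0.03120854, -0.00090958]), 'width': 87.36877044604994}
```

View pics/scene0.png

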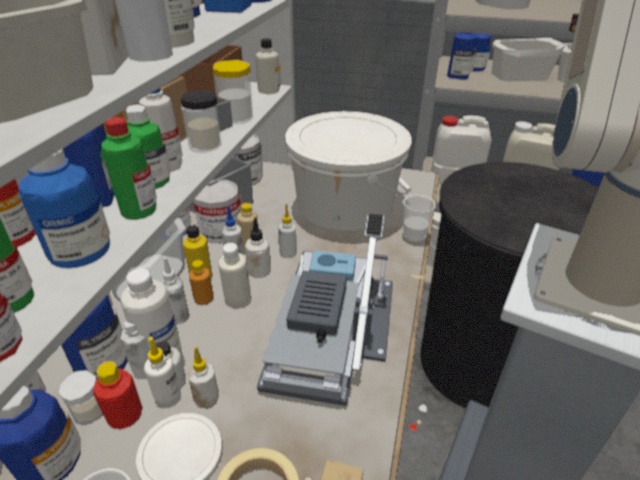

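View pics/top0.png

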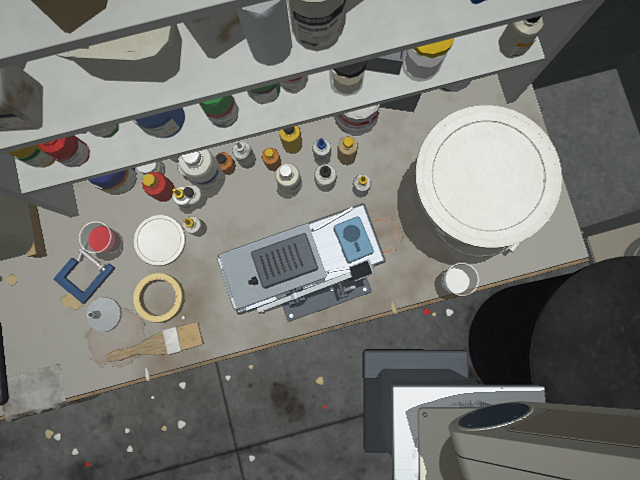

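Scene: mould (pale blue) at about (332,263), pad at (375,225). Top view: mould (352,238), pad (360,269), hood to the left, with the hinge at about (225,280). The pail and cup are on the right.

Run:
```python
from h import *
for n in('top','scene'):
    im=cv2.imread(f'pics/{n}0.png'); p=np.load(f'pics/{n}0.npy'); hsv=cv2.cvtColor(im,cv2.COLOR_BGR2HSV)
    box=(slice(195,330),slice(205,400)) if n=='top' else (slice(200,400),slice(250,400))
    q=p[box]; h=hsv[box]
    m=(h[...,0]>90)&(h[...,0]<120)&(h[...,1]>60)&(h[...,2]>90)
    P=q[m]; print(n,'mould',len(P),np.nanmedian(P,0))
    P=P[(P[:,2]>36)&(P[:,2]<48)]; r=cv2.minAreaRect(P[:,:2].astype('f4')); print(r, P[:,2].mean())
    m=(h[...,2]<70)&(q[...,2]>125)&(q[...,2]<165); P=q[m]; print('pad',len(P),P.mean(0)); print(cv2.minAreaRect(P[:,:2].astype('f4')))
    m=(q[...,2]>82)&(q[...,2]<95)&(h[...,2]<110); P=q[m]; print('case',len(P)); print(cv2.minAreaRect(P[:,:2].astype('f4')))
    m=(q[...,2]>14)&(q[...,2]<22); P=q[m];print('bed',len(P), cv2.minAreaRect(P[:,:2].astype('f4')))
    m=(q[...,2]>14)&(q[...,2]<100); P=q[m];print('all',len(P), cv2.minAreaRect(P[:,:2].astype('f4')))
im=cv2.imread('pics/top0.png')[190:335,205:405]; cv2.imwrite('pics/c.png',cv2.resize(im,(800,580),interpolation=2))
```

```text
top mould 1098 [458.30575174 242.0130796   40.76894528]
((459.3935546875, 241.65370178222656), (83.23641967773438, 59.05813980102539), 21.915481567382812) 40.928741308515605
pad 256 [384.95296688 233.37598088 149.16142814]
((385.1329345703125, 233.93572998046875), (24.578102111816406, 36.39170455932617), 18.78021812438965)
case 1296
((392.16571044921875, 359.5552062988281), (132.18417358398438, 195.8994140625), 13.959393501281738)
bed 2397 ((423.15765380859375, 368.5745849609375), (268.1830749511719, 387.0946350097656), 0.005133027210831642)
all 10247 ((423.15765380859375, 368.5745849609375), (268.1830749511719, 387.0946350097656), 0.005133027210831642)
scene mould 891 [452.27073991 249.70159856  41.06853016]
((455.6798400878906, 244.46286010742188), (81.3404769897461, 56.80459213256836), 21.521963119506836) 41.0002345833339
pad 222 [383.49357211 235.92084669 148.23768441]
((481.444091796875, 260.01190185546875), (225.8927001953125, 34.09135055541992), 14.105183601379395)
case 2507
((480.5900573730469, 299.2077331542969), (222.11614990234375, 383.8169860839844), 28.889984130859375)
bed 1858 ((473.0038146972656, 266.89447021484375), (266.2065734863281, 537.1406860351562), 21.49920654296875)
all 16191 ((480.385009765625, 269.1392822265625), (281.5918884277344, 540.0570068359375), 21.29275131225586)
```

View pics/c.png

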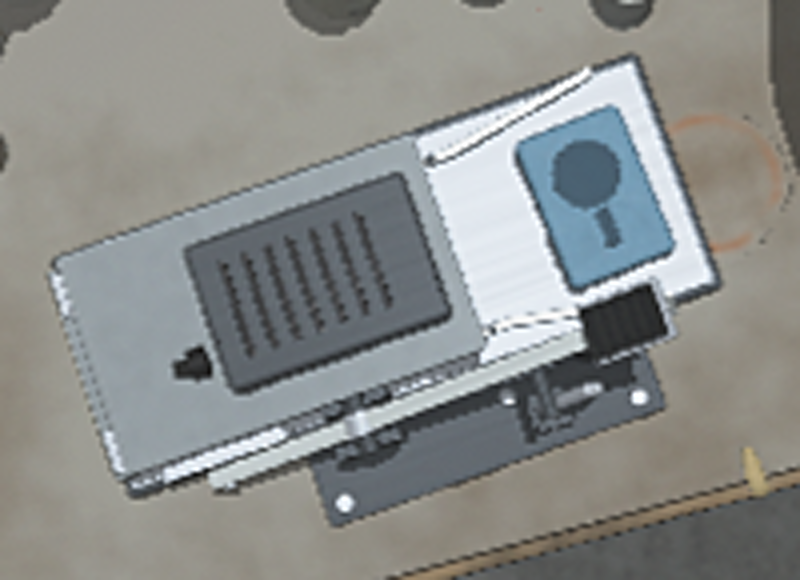

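Crop of the top view, in crop pixels: bed front-edge corners (633,57) and (718,287), hood front edge (413,137)–(480,360), mould centred at (597,198), pad at (627,320), catch at about (575,395).

Run:
```python
from h import *
d=get_image('top'); A=rot(d['attitude']); e=np.array(d['eye'])
def cast(u,v,z):
    r=A@np.array([(u-d['cx'])/d['fx'],(v-d['cy'])/d['fy'],1]); return (e+r*(z-e[2])/r[2])
c=lambda x,y,z: cast(x/4+205-.4,y/4+190-.4,z)
a=c(635,57,18);b=c(720,287,18);print('front',a,b,np.linalg.norm(a-b))
l=c(52,262,36); m=c(125,490,18)
h1=c(413,137,42);h2=c(482,362,42); print('hood front',h1,h2,np.linalg.norm(h1-h2))
print('rear',l,m)
yd=(b-a)[:2]; yd/=np.linalg.norm(yd); print('yaw from front',np.degrees(np.arctan2(-yd[0],yd[1])))
v=(m-b)[:2]; print('side len',np.linalg.norm(v),np.degrees(np.arctan2(v[1],v[0])))
# pin direction, lever bar yaw from cloud
p=np.load('pics/top0.npy')
for yaw in (107,109,111):
    t=np.radians(yaw);x=np.array([np.cos(t),np.sin(t)]);y=np.array([-x[1],x[0]])
    o=(a+b)[:2]/2+133*x
    f=lambda w:((w-o)@x,(w-o)@y)
    print(yaw,o,'hood',f(h1[:2]),f(h2[:2]),'pad',f(np.array([385,233.6])),'mould',f(np.array([459.3,241.6])),'m',f(m[:2]))
```

```text
front [537.69993754 218.3449859   18.        ] [412.96926658 173.99604939  18.        ] 132.38039298357265
hood front [490.06237081 337.07926841  42.        ] [371.73086033 300.51798466  42.        ] 123.85101469907184
rear [424.43821462 526.91810492  36.        ] [305.49779028 488.9111619   18.        ]
yaw from front 109.57322921058856
side len 332.7486232972235 108.84329803225617
107 [436.44916533 323.35905019] hood (np.float64(-2.5542743459760864), np.float64(-55.28196697475174)) (np.float64(-2.921218438864564), np.float64(68.56850413465666)) pad (np.float64(-70.79472641187319), np.float64(75.44408801650734)) mould (np.float64(-84.86750602506824), np.float64(2.051671010671896)) m (np.float64(196.60474854893147), np.float64(76.82666964219189))
109 [432.03403752 321.9244882 ] hood (np.float64(-4.563051181662095), np.float64(-59.80078086645746)) (np.float64(-0.6074526340376885), np.float64(63.9870500464386)) pad (np.float64(-68.19965948285756), np.float64(73.2271967760517)) mould (np.float64(-84.82522475422975), np.float64(0.37062137336519285)) m (np.float64(199.0851743455795), np.float64(65.2768290757209))
111 [427.67166477 320.33671437] hood (np.float64(-6.728308655287952), np.float64(-64.2467367182815)) (np.float64(1.5450132453323064), np.float64(59.32763759418843)) pad (np.float64(-65.6835417870348), np.float64(70.92108947610942)) mould (np.float64(-84.841637026273), np.float64(-1.3108798089950895)) m (np.float64(201.1610055110871), np.float64(53.64745874814584))
```

```bash
cat >> h.py <<'E'
O=np.array([432.5,320.5,0]); t=np.radians(109.); BX=np.array([np.cos(t),np.sin(t),0]); BY=np.array([-BX[1],BX[0],0]); B=np.stack([BX,BY,[0,0,1]],1)
bed=lambda w:(np.asarray(w)-O)@B
def st():
    o=get_obs(); M=rot(o['orientation']); print('t',o['t'],'bed',bed(o['ee_pos']).round(1),'toolx yaw',np.degrees(np.arctan2(M[1,0],M[0,0])).round(2),'z',M[:,2].round(3),'F',o['ft_force'].round(1),'w',o['width'],'q',o['qpos'].round(2))
E
python3 - <<'E'
from h import *
p=bed(np.load('pics/top0.npy').reshape(-1,3)); 
c=np.load('pics/top0.npy')
print('pail',bed(c[175,490]),bed(c[175,420]),bed(c[230,440]),'cup',bed(c[281,460]))
for n in('top','scene'):
    q=bed(np.load(f'pics/{n}0.npy').reshape(-1,3))
    # highest points near route
    for x0 in range(-800,0,100):
        yc=536-(x0+787) if x0<-500 else 250-(x0+500)*.4
        m=(abs(q[:,0]-x0-50)<60)&(abs(q[:,1]-yc)<130)&(q[:,2]>0)
        print(n,x0,round(yc),np.nanmax(q[m,2]) if m.any() else None)
st()
E
```

```text
pail [-353.06659878  -14.15735564  177.15348928] [-229.03757241  -56.32443346  179.34400937] [-235.02140509   50.82566863  150.41130587] cup [-266.21404206  157.09831028   30.05576497]
top -800 549 None
top -700 449 None
top -600 349 None
top -500 250 46.50119779527586
top -400 210 184.02271901849633
top -300 170 184.1146105744799
top -200 130 148.2075073939004
top -100 90 158.45528481383803
scene -800 549 None
scene -700 449 None
scene -600 349 None
scene -500 250 46.42177261286179
scene -400 210 181.57299781708747
scene -300 170 181.66230246472014
scene -200 130 43.563496853287916
scene -100 90 157.72656110621443
t 0.15 bed [-786.4  535.6  222.1] toolx yaw 16.95 z [-0.     0.001 -1.   ] F [ 0.4  0.5 -0.4] w 88.0085141708589 q [-1.29  0.42  1.63  0.    1.09 -0.02]
```

Emit:
{"fn": "play_rows", "kwargs": {"plan": "0 0 0 -6 0 0 -10.2;0 0 0 -6 0 0 -10.2;0 0 0 0 0 0 -10.2;0 0 0 0 0 0 -10.2;0 0 0 0 0 0 -10.2;0 0 0 0 0 0 -10.2;0 0 0 0 0 0 -10.2;0 0 0 0 0 0 -10.2;0 0 0 0 0 0 -10.2;0 0 0 0 0 0 0"}}

```text
t: 1.4
ee_pos: [182.2, -597.7, 342.4]
orientation: [-1.832, -2.552, -0.001]
ft_force: [0.2, -0.1, -0.4]
width: 0.4
```

```bash
python3 -c "
from h import *
st()"
```

```text
t 1.4 bed [-786.6  535.6  342.4] toolx yaw 108.65 z [-0.     0.001 -1.   ] F [ 0.2 -0.1 -0.4] w 0.4498707377927193 q [-1.29  0.32  1.51  0.    1.32 -1.62]
```

Emit:
{"fn": "play_rows", "kwargs": {"plan": "0 3.6 3.6 0 0 0 0;0 3.6 3.6 0 0 0 0;0 3.6 3.6 0 0 0 0;0 3.6 3.6 0 0 0 0;0 3.6 3.6 0 0 0 0;0 3.6 3.6 0 0 0 0;0 3.6 3.6 0 0 0 0;0 3.6 3.6 0 0 0 0;0 4.8 1.95 0 0 0 0;0 4.8 1.95 0 0 0 0;0 4.8 1.95 0 0 0 0;0 4.8 1.95 0 0 0 0;0 4.8 1.95 0 0 0 0;0 4.8 1.95 0 0 0 0;0 4.8 1.95 0 0 0 0;0 4.8 1.95 0 0 0 0;0 4.8 1.95 0 0 0 0;0 0 0 0 0 0 0;0 0 0 0 0 0 0"}}

```text
t: 3.78
ee_pos: [389.3, 232.6, 342.4]
orientation: [-1.832, -2.552, 0.002]
ft_force: [-0.6, 0.1, 0.7]
width: 0.2
```

```bash
python3 -c "
from h import *
st()"
```

```text
t 3.775 bed [-69.   69.4 342.4] toolx yaw 108.66 z [-0.001 -0.001 -1.   ] F [-0.6  0.1  0.7] w 0.2100028824690788 q [ 0.51  0.03  1.86 -0.    1.26  0.19]
```

Emit:
{"fn": "play_rows", "kwargs": {"plan": "0 0.2 -0.4 4 0 0 0;0 0 0 5 0 0 0;0 0 0 5 0 0 0;0 0 0 3 0 0 0;0 0 0 1.3 0 0 0;0 0 0 0 0 0 0"}}

```text
t: 4.53
ee_pos: [385.3, 232.8, 159.7]
orientation: [-1.832, -2.552, 0.001]
ft_force: [0.0, -0.8, -0.5]
width: 0.7
```

Run:
```python
from h import *
st()
a=snap('scene','s1')['pixels'][190:370,280:440]; b=snap('top','t1')['pixels'][200:320,310:420]
im=np.hstack([cv2.resize(a,(480,540)),cv2.resize(b,(320,540))]) ; cv2.imwrite('pics/v1.png',im[...,::-1])
```

```text
t 4.525 bed [-67.6  73.1 159.7] toolx yaw 108.64 z [-0.001 -0.    -1.   ] F [ 0.  -0.8 -0.5] w 0.7202467087365748 q [ 0.52  0.26  2.05 -0.    0.82  0.19]
```

View pics/v1.png

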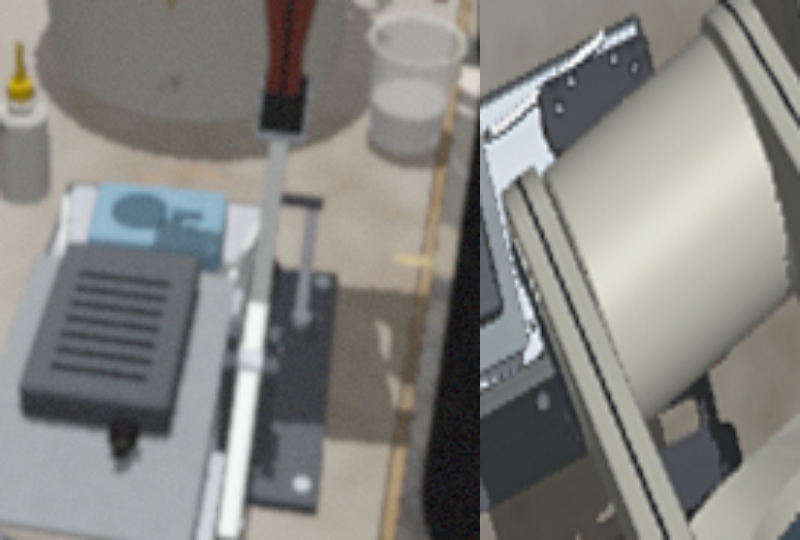

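Close view: the closed fingers stand centred on the pad (crop 285,110), with the catch at (315,210), clear of the lever. Pressing now.

Emit:
{"fn": "play_rows", "kwargs": {"plan": "0 0 0 0.9 0 0 0;0 -0.37 0 0.77 0 0 0;0 -0.37 0 0.77 0 0 0;0 -0.28 0 0.82 0 0 0;0 -0.28 0 0.82 0 0 0;0 -0.21 0 0.84 0 0 0;0 0 0 0 0 0 0"}}

```text
t: 5.5
ee_pos: [391.0, 219.1, 110.9]
orientation: [1.829, 2.553, 0.001]
ft_force: [0.8, -4.8, 8.7]
width: 0.5
```

```bash
python3 -c "
from h import *
st()"
```

```text
t 5.5 bed [-82.4  72.3 110.9] toolx yaw 108.77 z [ 0.002 -0.    -1.   ] F [ 0.8 -4.8  8.7] w 0.5077755408242596 q [ 0.48  0.35  2.09 -0.    0.7   0.16]
```

Emit:
{"fn": "play_rows", "kwargs": {"plan": "0 -0.2 0 0.84 0 0 0;0 -0.12 0 0.86 0 0 0;0 -0.12 0 0.86 0 0 0;0 -0.04 0 0.8 0 0 0;0 -0.02 0 0.8 0 0 0;0 0 0 0.6 0 0 0;0 0 0 0.5 0 0 0;0 0 0 0 0 0 0"}}

```text
t: 6.5
ee_pos: [391.4, 214.5, 57.4]
orientation: [-1.83, -2.553, 0.001]
ft_force: [-0.6, 0.6, 0.4]
width: 0.6
```

Run:
```python
from h import *
st()
a=snap('scene','s2')['pixels'][150:380,250:450]
cv2.imwrite('pics/v2.png',cv2.resize(a,(520,598))[...,::-1])
```

```text
t 6.5 bed [-86.9  73.3  57.4] toolx yaw 108.75 z [-0.001 -0.    -1.   ] F [-0.6  0.6  0.4] w 0.5900147374013496 q [0.47 0.46 2.11 0.   0.57 0.15]
```

View pics/v2.png

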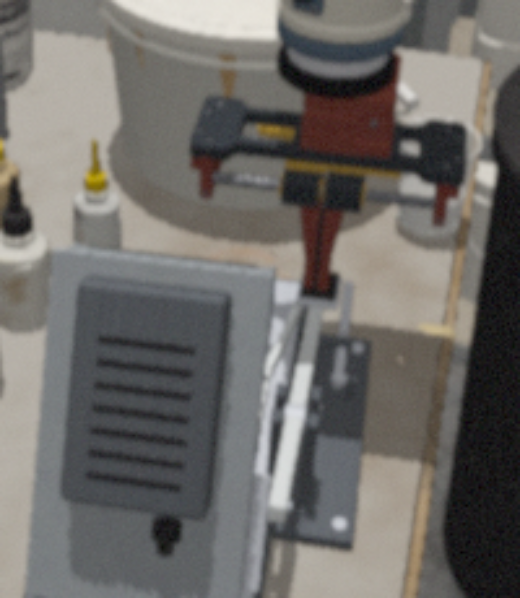

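The hood is up and the lever is down under the fingers (crop 320,290), but the force reads about zero. I'll hold for a few rows and press slightly further.

Emit:
{"fn": "play_rows", "kwargs": {"plan": "0 0 0 0.2 0 0 0;0 0 0 0.2 0 0 0;0 0 0 0 0 0 0;0 0 0 0 0 0 0;0 0 0 0 0 0 0"}}

```text
t: 7.18
ee_pos: [391.8, 214.6, 54.0]
orientation: [1.83, 2.554, 0.0]
ft_force: [0.3, 1.1, 2.2]
width: 0.3
```

Emit:
{"fn": "play_rows", "kwargs": {"plan": "0 0 0 -0.3 0 0 0;0 0 0 -0.4 0 0 0;0 0 0 -0.4 0 0 0;0 0 0 -0.4 0 0 0;0 0 0 0 0 0 0"}}

```text
t: 7.8
ee_pos: [391.9, 214.6, 69.2]
orientation: [1.83, 2.553, 0.001]
ft_force: [-0.3, -0.1, 0.4]
width: 0.6
```

Run:
```python
from h import *
st()
d=snap('scene','s3');a=d['pixels'][240:330,330:410]
cv2.imwrite('pics/v3.png',cv2.resize(a,(533,600),interpolation=2)[...,::-1])
```

```text
t 7.8 bed [-86.9  72.8  69.2] toolx yaw 108.75 z [ 0.001  0.    -1.   ] F [-0.3 -0.1  0.4] w 0.5662591113628976 q [0.47 0.43 2.11 0.   0.6  0.15]
```

View pics/v3.png

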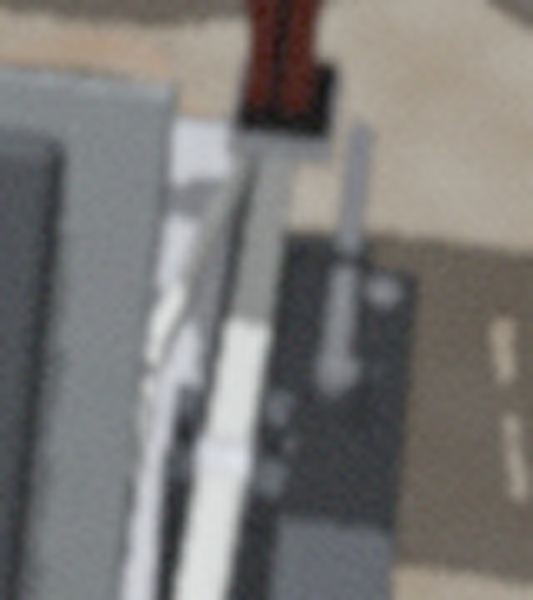

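Emit:
{"fn": "play_rows", "kwargs": {"plan": "0 0 0 -0.5 0 0 0;0 0 0 -1 0 0 0;0 0 0 -1.5 0 0 0;0 0 0 0 0 0 0;0 0 0 0 0 0 0"}}

```text
t: 8.48
ee_pos: [391.8, 214.6, 99.2]
orientation: [1.83, 2.553, 0.001]
ft_force: [-0.4, 0.4, 0.2]
width: 0.4
```

Run:
```python
from h import *
st()
d=snap('scene','s4');q=bed(cloud(d))
def prof(q):
    for x in range(-110,160,15):
        m=(abs(q[...,0]-x)<7)&(abs(q[...,1]-73)<11)&(q[...,2]>25)&(q[...,2]<160)
        if m.any(): print(x,m.sum(),np.percentile(q[m][:,2],[10,50,90]).round(1))
prof(q)
m=(abs(q[...,0]-20)<60)&(q[...,2]>95)&(abs(q[...,1])<60); print('hood x<80?',m.sum(), q[(q[...,2]>170)&(q[...,2]<200)&(abs(q[...,1])<50)&(q[...,0]>0)&(q[...,0]<200)].min(0))
cv2.imwrite('pics/v4.png',cv2.resize(d['pixels'][200:350,300:430],(520,600),interpolation=2)[...,::-1])
```

```text
t 8.475 bed [-86.9  73.   99.2] toolx yaw 108.75 z [ 0.001  0.    -1.   ] F [-0.4  0.4  0.2] w 0.3875818409495296 q [ 0.47  0.37  2.1  -0.    0.67  0.15]
-110 14 [38.6 65.4 66.5]
-95 59 [30.2 67.1 68.8]
-80 372 [ 69.3 128.  153.9]
-65 82 [62.  65.4 69.3]
-50 40 [28.7 63.  64.5]
-35 33 [60.2 64.9 66.4]
-20 28 [65.7 67.1 68.6]
-5 30 [66.4 68.5 69.7]
10 25 [68.9 70.  72. ]
25 34 [70.7 72.  73. ]
40 37 [72.1 73.4 74.4]
55 54 [71.4 75.9 85.3]
70 90 [70.6 77.5 80.4]
85 138 [41.8 72.8 83.7]
100 43 [78.8 80.2 81.3]
115 45 [80.9 81.8 82.9]
130 46 [81.8 83.4 84.7]
145 96 [ 83.9  86.5 104.5]
hood x<80? 909 [ 76.22082382 -49.8127208  170.00136778]
```

View pics/v4.png

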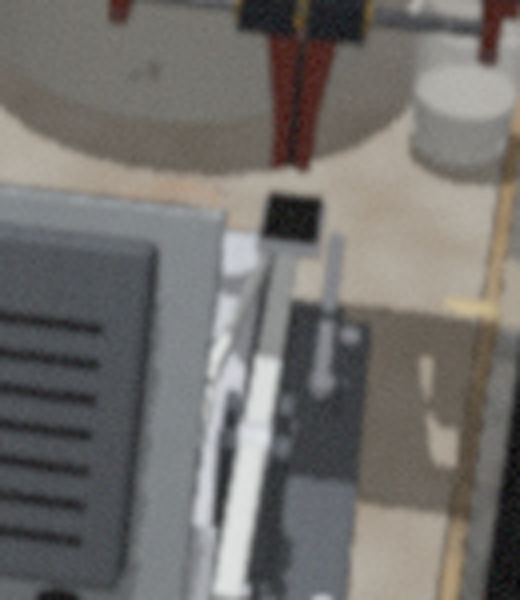

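The lever stays caught with the tool off it: pad at 66–67 mm, hood lip at x ≈ 78. Next I go behind the mould with the fingers open 50 mm.

Emit:
{"fn": "play_rows", "kwargs": {"plan": "5 0 0 -4 0 0 0;5 0 0 -4 0 0 0;5 -2.65 3.65 0 0 0 0;5 -2.65 3.65 0 0 0 0;5 0 0 0 0 0 0;5 0 0 5 0 0 0;5 0 0 5 0 0 0;5 0 0 3 0 0 0;5 0 0 0 0 0 0"}}

```text
t: 9.65
ee_pos: [474.9, 187.2, 46.6]
orientation: [-1.827, -2.551, 0.008]
ft_force: [-0.4, 0.1, 0.4]
width: 50.0
```

Run:
```python
from h import *
st()
d=snap('scene','s5');q=bed(cloud(d)); h=cv2.cvtColor(d['pixels'],cv2.COLOR_RGB2HSV)
t=snap('top','t5');q2=bed(cloud(t)); h2=cv2.cvtColor(t['pixels'],cv2.COLOR_RGB2HSV)
for q,h in((q,h),(q2,h2)):
    m=(h[...,0]>90)&(h[...,0]<120)&(h[...,1]>60)&(q[...,2]>36)&(q[...,2]<48)&(abs(q[...,0]+80)<60)&(abs(q[...,1])<60)
    print(m.sum(), cv2.minAreaRect(q[m][:,:2].astype('f4')) if m.any() else '')
cv2.imwrite('pics/v5.png',np.hstack([cv2.resize(d['pixels'][200:350,270:400],(400,462)),cv2.resize(t['pixels'][190:320,310:420],(391,462))])[...,::-1])
```

```text
t 9.65 bed [-139.9    3.3   46.6] toolx yaw 108.77 z [-0.006 -0.002 -1.   ] F [-0.4  0.1  0.4] w 50.00938762616378 q [0.35 0.54 1.97 0.   0.63 0.02]
0 
1051 ((-83.26725006103516, 0.7863235473632812), (58.72043991088867, 84.23394012451172), 3.010662078857422)
```

View pics/v5.png

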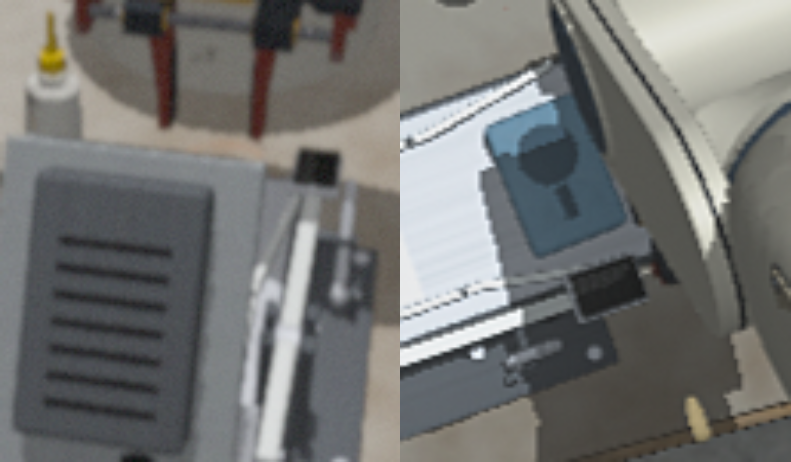

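Top view: mould at about (555,175) in the combined crop, yaw +3°, still in place. The fingers are behind it and the hood and lever are unchanged. Lowering and starting the push.

Emit:
{"fn": "play_rows", "kwargs": {"plan": "5 0 0.28 1.2 0 0 0;5 0 0 1 0 0 0;5 0 0 0 0 0 0;5 0.6 0 0 0 0 0;5 0.6 0 0 0 0 0;5 0.6 0 0 0 0 0;5 0.6 0 0 0 0 0;5 0.6 0 0 0 0 0;5 0.6 0 0 0 0 0;5 0.6 0 0 0 0 0;5 0 0 0 0 0 0"}}

```text
t: 11.12
ee_pos: [466.8, 229.0, 26.8]
orientation: [-1.829, -2.554, -0.0]
ft_force: [-0.3, 0.1, -0.2]
width: 50.5
```

```bash
cat > m.py <<'E'
from h import *
st()
t=get_image('top');q=bed(cloud(t)); h=cv2.cvtColor(t['pixels'],cv2.COLOR_RGB2HSV)
m=(h[...,0]>90)&(h[...,0]<120)&(h[...,1]>60)&(q[...,2]>34)&(q[...,2]<50)&(q[...,0]>-130)&(q[...,0]<90)&(abs(q[...,1])<60)
print(m.sum(), cv2.minAreaRect(q[m][:,:2].astype('f4')) if m.any() else '', q[m][:,:2].min(0),q[m][:,:2].max(0))
E
python3 m.py
```

```text
t 11.125 bed [-97.7  -2.6  26.8] toolx yaw 108.77 z [-0.  0. -1.] F [-0.3  0.1 -0.2] w 50.51984231410978 q [0.43 0.59 1.96 0.   0.6  0.1 ]
495 ((-39.12937927246094, 0.33614349365234375), (35.33281707763672, 86.7833251953125), 11.282447814941406) [-64.94377088 -42.94089614] [-27.14085907  40.33144786]
```

Emit:
{"fn": "play_rows", "kwargs": {"plan": "5 0.6 -0.05 0 0 0 0;5 0.6 -0.05 0 0 0 0;5 0.6 -0.05 0 0 0 0;5 0.6 -0.05 0 0 0 0;5 0.6 0 0 0 0 0;5 0.6 0 0 0 0 0;5 0.6 0 0 0 0 0;5 0.6 0 0 0 0 0;5 0.6 0 0 0 0 0;5 0.6 0 0 0 0 0;5 0.6 0 0 0 0 0;5 0.6 0 0 0 0 0;5 0.6 0 0 0 0 0;5 0 0 0 0 0 0"}}

```text
t: 12.92
ee_pos: [440.1, 302.2, 26.9]
orientation: [1.829, 2.554, 0.001]
ft_force: [-0.1, 0.5, -0.4]
width: 49.5
```

```bash
python3 m.py
```

```text
t 12.925 bed [-19.8  -1.2  26.9] toolx yaw 108.78 z [ 0.  0. -1.] F [-0.1  0.5 -0.4] w 49.52337578118622 q [0.58 0.6  1.93 0.   0.61 0.25]
105 ((45.81880187988281, 15.886876106262207), (14.627970695495605, 52.89244842529297), 12.260148048400879) [ 33.7477273  -10.51794629] [49.58023866 41.59510995]
```

Emit:
{"fn": "play_rows", "kwargs": {"plan": "5 0.5 0 0 0 0 0;5 0.5 0 0 0 0 0;5 0.5 0 0 0 0 0;5 0.4 0 0 0 0 0;5 0.3 0 0 0 0 0;5 0.2 0 0 0 0 0;5 0 0 0 0 0 0"}}

```text
t: 13.85
ee_pos: [432.6, 324.1, 26.9]
orientation: [1.829, 2.554, -0.0]
ft_force: [2.2, -2.6, 0.8]
width: 49.7
```

```bash
python3 m.py
```

```text
t 13.85 bed [ 3.4 -1.3 26.9] toolx yaw 108.79 z [ 0.    -0.001 -1.   ] F [ 2.2 -2.6  0.8] w 49.74136241725574 q [ 0.62  0.61  1.91 -0.    0.62  0.29]
24 ((56.674156188964844, 1.4290199279785156), (81.29337310791016, 20.80176544189453), 78.35282135009766) [ 46.13476718 -40.48049877] [72.72527803 40.60405152]
```

Emit:
{"fn": "play_rows", "kwargs": {"plan": "5 0.1 0 0 0 0 0;5 0.1 0 0 0 0 0;5 0 0 0 0 0 0;5 0 0 0 0 0 0"}}

```text
t: 14.4
ee_pos: [432.6, 324.5, 26.9]
orientation: [1.826, 2.553, -0.002]
ft_force: [8.3, -14.6, 1.8]
width: 50.0
```

```bash
python3 m.py
```

```text
t 14.4 bed [ 3.7 -1.4 26.9] toolx yaw 108.85 z [ 0.001 -0.002 -1.   ] F [  8.3 -14.6   1.8] w 49.99266676669701 q [ 0.62  0.61  1.91 -0.    0.62  0.3 ]
17 ((58.7386589050293, 0.5972557067871094), (81.26799011230469, 18.1075439453125), 79.9827880859375) [ 48.79733382 -40.99214017] [72.90222725 39.87692943]
```

Stop contact at 17 N, with no further travel. Backing off straight, then up.

Emit:
{"fn": "play_rows", "kwargs": {"plan": "5 -0.2 0 0 0 0 0;5 -0.5 0 0 0 0 0;5 -1 0 0 0 0 0;5 -2 0 0 0 0 0;5 -3 0 0 0 0 0;5 -3 0 -2 0 0 0;5 0 0 -5 0 0 0;5 0 0 -5 0 0 0;5 0 0 -5 0 0 0;5 0 0 -5 0 0 0;5 -3 -2 -4 0 0 0;5 -5 -2 0 0 0 0;5 -5 -2 0 0 0 0;5 -5 -2 0 0 0 0;5 -5 -2 0 0 0 0;5 -5 -2 0 0 0 0;5 -5 -2 0 0 0 0;5 0 0 0 0 0 0"}}

```text
t: 16.7
ee_pos: [435.4, -126.6, 286.7]
orientation: [1.837, 2.548, -0.001]
ft_force: [0.0, 0.4, -0.2]
width: 49.8
```

```bash
python3 m.py
python3 - <<'E'
from h import *
d=snap('scene','s6');t=snap('top','t6');q=bed(cloud(d))
for n in((-95),(-65),(-20),(40),(115)):
    m=(abs(q[...,0]-n)<7)&(abs(q[...,1]-73)<11)&(q[...,2]>25)&(q[...,2]<160); print(n,np.median(q[m][:,2]) if m.any() else 0)
q=bed(cloud(t)); 
h=cv2.cvtColor(t['pixels'],cv2.COLOR_RGB2HSV); m=(h[...,0]>85)&(h[...,0]<125)&(h[...,1]>45)&(q[...,2]>34)&(q[...,2]<50)&(q[...,0]>-130)&(q[...,0]<90)&(abs(q[...,1])<60)
P=q[m]
for y in range(-40,41,10):
    s=P[abs(P[:,1]-y)<5]; print(y,len(s),s[:,0].min().round(1) if len(s) else '')
cv2.imwrite('pics/v6.png',np.hstack([cv2.resize(d['pixels'][200:390,240:420],(400,422)),cv2.resize(t['pixels'][190:330,205:395],(400,295)+()) if 0 else cv2.resize(t['pixels'][190:340,250:390],(394,422))])[...,::-1])
E
```

```text
t 16.7 bed [-423.7  142.8  286.7] toolx yaw 108.42 z [-0. -0. -1.] F [ 0.   0.4 -0.2] w 49.79092862938556 q [-0.31  0.09  1.93 -0.    1.13 -0.63]
1093 ((43.947837829589844, -0.3008918762207031), (84.53968811035156, 57.87302017211914), 89.8288345336914) [ 14.91473592 -42.56784482] [72.828472   41.96783566]
-95 66.9454311675687
-65 65.54211804793727
-20 67.20041252247773
40 73.66105191903875
115 81.8262586988568
-40 87 15.6
-30 129 14.9
-20 134 15.0
-10 129 15.0
0 133 15.1
10 132 14.5
20 135 14.6
30 134 14.6
40 91 16.6
```

View pics/v6.png

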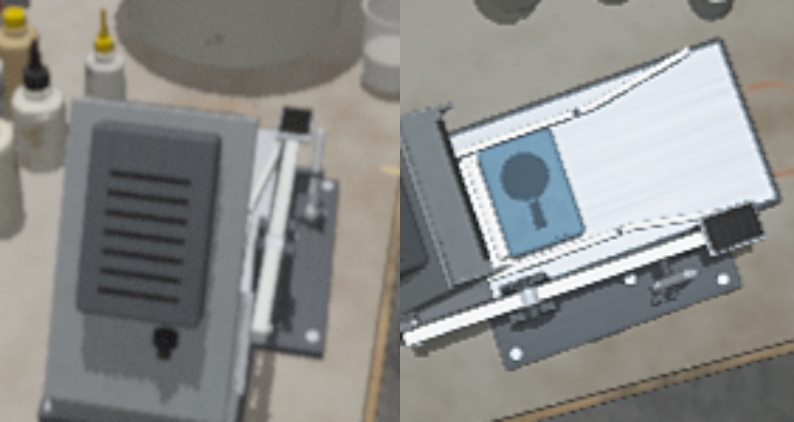

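The mould is square between the rails against the stop (right-hand crop, about 530,195), centre at (44, −0.3) with yaw within 0.2°. The hood is up and the lever is caught.

```bash
python3 -c "
from h import *
print(close_job())"
```

```text
the job is handed in; nothing more can be done
None
```

The hood is standing open on its catch and the blue mould is seated square against the end stop. I handed the job in at about 17 s of the 54 s allowed.

- **Lever:** I pressed the pad down with the closed fingers to about 54 mm and let go. With nothing touching it, the pad stayed at 66–67 mm, which is the caught height, and it read the same after the push. The force fell to near zero (0–2 N) at the bottom of the stroke, so I took the catch as holding from that height. I could not see the hook itself clearly.
- **Mould:** I pushed it flat along the rails with two fingers until the stop pushed back at about 17 N. At the last look its centre was at (44, −0.3) mm in the bed frame, against a target of (45, 0). It was about 0.2° off square, and its top was at normal height, so it had not tipped.
- **Bystanders:** the cup and bottles in view looked undisturbed in the last pictures; I did not measure them. The arm ended clear of everything, with forces near zero.

The bed position I worked out from the pictures is good to about 2–3 mm. None of the checks disagreed by more than that.

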